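# Empty the tackle tray and hold it in the drilling square

## Task

The small wooden tray has to be empty and held square for drilling: lift it by its upright grip, tip its three sinkers out into the grey tub without touching the sinkers with the gripper, then lay the tray flat on the drilling board and press it into the corner, its closed end against the end fence and its long side against the side fence. Finish while still holding the tray firmly pressed against both fences at once; do not let go. Leave the other things on the bench where they are.

Things in the scene. Friction and masses are not known exactly. Their poses are not given: they have to be found in the camera images.
- tray: Loose shallow wooden tray (dark walls and grip, pale floor), 0.2 to 0.3 kg, 150 mm along x, 96 mm along y; origin at the centre of its underside, z up. Floor 6 mm; walls 6 mm thick, their tops 24 mm above the underside, on both long sides and the +x end. The -x end is open, no lip; sinkers slide out there when it is tipped down 40 to 55 degrees. At the start the open end points away from the robot and to its left, give or take its yaw.
- tray_grip (a point): Point to grasp, in the upright wooden grip block at the tray's closed (+x) end: the block is 18 mm thick along tray y, runs from 25 to 69 mm from the tray's centre along x, and rises from the floor to 60 mm above the underside. The point is 45 mm along +x from the tray's centre, on its centre line, 40 mm above the underside; axes as the tray's.
- tray_corner (a point): Bottom outer corner of the tray, where the closed end (+x) meets the +y long side: 75 mm, 48 mm, 0 mm from the tray's origin; axes as the tray's.
- sinker1_mid (a point): One of three alike dark metal sinkers lying loose in the tray (stout 24 mm cylinder with a cone top, 20 mm high, a small wire eye on top, about 40 g). Point at its middle, half-way up. They start upright in the open (-x) half of the tray, side by side.
- sinker2_mid (a point): One of three alike dark metal sinkers lying loose in the tray (stout 24 mm cylinder with a cone top, 20 mm high, a small wire eye on top, about 40 g). Point at its middle, half-way up. They start upright in the open (-x) half of the tray, side by side.
- sinker3_mid (a point): One of three alike dark metal sinkers lying loose in the tray (stout 24 mm cylinder with a cone top, 20 mm high, a small wire eye on top, about 40 g). Point at its middle, half-way up. They start upright in the open (-x) half of the tray, side by side.
- tub: Loose square grey plastic open tub, 130 x 130 mm, 70 mm high, 4 mm walls and about 5 mm floor, 0.6 kg; origin at the centre of its underside, z up.
- square: Drilling board fixed to the bench: plywood, 220 mm along x, 170 mm along y, 12 mm thick, with two rigid fences on top forming a right-angled corner. Origin at the centre of its underside. x points to the end fence (to the robot's right and somewhat back towards it, give or take the yaw), y to the side fence (away from the robot and to its right).
- end_fence: Rigid fence strip across the +x end of the board, 20 mm thick, 170 mm long along y, 28 mm high above the board's top; axes as the board's; origin at the centre of its underside. Its -x face is the stop for the tray's closed end. Wood rubs on wood (friction 0.5 to 0.65), and a weak push along one fence is eaten by the other: some 10 to 15 N towards each is safe.
- side_fence: Rigid fence strip along the board's +y side, 20 mm thick, 150 mm long along x, 28 mm high above the board's top; axes as the board's; origin at the centre of its underside. Its -y face is the stop for the tray's +y long side.
- corner (a point): The point on the board's top surface where the inner faces of the two fences meet: 90 mm, 65 mm, 12 mm from the board's origin; axes as the board's. The tray's corner point comes to this point, with the axes alike, when the tray is home.
- spool: Bystander: white line spool standing on the bench, 64 mm across, 44 mm high; origin at the centre of its underside.
- jar: Bystander: amber glass jar with a metal cap, 60 mm across, 85 mm high; origin at the centre of its underside.
- screwdriver: Bystander: screwdriver lying on the bench; origin near its middle.
- mug: Bystander: white mug, 80 mm across, 92 mm high; origin at the centre of its underside.
- tape: Bystander: tape measure, 70 x 34 x 62 mm; origin at the centre of its underside.
- pliers: Bystander: pliers lying flat, about 180 mm long, 13 mm high; origin near the middle of its underside.

How it is judged:
On the way:
1. all three sinkers lie in the tub (x of sinker1_mid in the frame of tub between -0.064 and 0.064 m and y of sinker1_mid in the frame of tub between -0.064 and 0.064 m and z of sinker1_mid in the frame of tub between 0 and 0.06 m and x of sinker2_mid in the frame of tub between -0.064 and 0.064 m and y of sinker2_mid in the frame of tub between -0.064 and 0.064 m and z of sinker2_mid in the frame of tub between 0 and 0.06 m and x of sinker3_mid in the frame of tub between -0.064 and 0.064 m and y of sinker3_mid in the frame of tub between -0.064 and 0.064 m and z of sinker3_mid in the frame of tub between 0 and 0.06 m), for 0.2 s.
At the end, for the whole second after the job is handed in: Sinkers in the upright tub. Tray flat on the board (0.05 rad), its corner within 4 mm of the fence corner on each axis, its length within 0.05 rad of the board's x; held by the gripper (over 2 N) and pressing with over 1 N on each fence through the last second (all of step 1 and x of tray_corner in the frame of corner between -0.004 and 0.004 m and y of tray_corner in the frame of corner between -0.004 and 0.004 m and z of tray_corner in the frame of corner between -0.004 and 0.004 m and angle between the x axis of tray_corner and the x axis of corner, either way round below 0.05 rad and angle between tray_corner's own z axis and vertical below 0.05 rad and contact force between tray and end_fence above 1 N and contact force between tray and side_fence above 1 N and contact force between the fingers and tray above 2 N and angle between tub's own z axis and vertical below 0.1 rad); the arm keeps its last pose, push and grip.
It fails at once if the gripper touches a sinker (contact force between the fingers and sinker1 above 0.5 N or contact force between the fingers and sinker2 above 0.5 N or contact force between the fingers and sinker3 above 0.5 N).
It fails at once if a bystander is moved by more than 30 mm (distance of any of spool, jar, screwdriver, mug, tape, pliers from where it was at the start of the episode above 0.03 m).
It also fails if it takes over 53 s, if anything falls off the work surface, if the arm or the gripper's body presses on something with over 40 N, if the wrist force passes 120 N, or if a joint passes its speed limit or range.

## Robot

A 7-joint arm with a two-finger parallel gripper is mounted at the origin on the work surface. World frame = base frame: x ahead of the robot, y to its left, z up, the work surface at z = 0. Lengths are in m, angles in rad, forces in N, time in s.
With the tool pointing down it reaches from about 0.425 to 0.875 m from the base axis. Payload 4.7 kg.
Tool frame: the origin (TCP) lies on the centre line of the jaws, within the pads' length; the fingertips stand ahead of it and the grasp point (between the pads) lies 8 mm behind it (ctrl.finger_overhang is the x of the fingertips in the tool frame, in m); x points along the fingers, z is the direction in which the jaws open and shut, and the axes are right-handed (so a half turn about x gives the same grasp; the last joint's range is limited). The gripper opens to 87 mm and grips with 3 to 60 N. Pads are 19 mm wide; open, the fingers measure 117 mm over their backs; the gripper's body (75 mm by 190 mm) begins 51 mm behind the grasp point.
Start: joints at [1.174, 0.321, -0.07, 1.45, 0.023, 1.371, -0.057], TCP at [0.26, -0.596, 0.234] pointing down, gripper open.
Joint ranges: [-2.86, 2.86], [-0.3, 2.09], [-1.38, 1.24], [0.06, 2.45], [-1.56, 4.7], [0.09, 2.05], [-2.69, 2.69]. Speed limits (rad/s): [2.57, 2.57, 3.14, 3.14, 3.14, 3.14, 3.14].

## Interface

Orientations are given as a rotation vector (axis times angle).
In Python, from bench import readout, viewer, job, nets, ctrl gives the robot as it stands.
- The arm moves only by the shell command python3 -m creep 'ROWS' [FORCE]. ROWS is JSON, a list of rows, each an object with "linear": the shift along the tool's x, y, z in m, a list of three; "twist": the turn, a rotation vector about the tool's x, y, z in degrees, a list of three; "fingers": the gripper's target within -1 to 1 (shut at 1, half-way at 0, fully open at -1). A call has 1 to 8 rows; each row is the pose to reach, as a shift and turn from the pose commanded when the call began, along the tool's axes at that moment; what a row does not reach only later rows make up. A row lasts 1/12 s, in which the tool goes at most 41.7 mm and 7.16 degrees, less where a joint would pass 70% of its speed; a pose out of reach is approached as far as the arm can. A call with a gripper value outside its range is refused whole. The fingers move at their own pace and stop on an object; FORCE is the grip in N (left out, the last holds). Time passes only in rows, so rows that repeat a pose let the fingers close. It gives the time, the measured TCP pose, the force and the opening at its end, in the units of the state.
- readout.get_state(): the state, without advancing time (a new reading comes with each control period).
- viewer.get_image(name): name is "side" or "top"; returns (picture, depth): 384x512x3 uint8, red, green, blue; 384x512 float32, m along the optical axis (not along the pixel's ray), 0 where there is no reading.
- viewer.camera_params(name): a dict with "K" (3x3 intrinsics, pixels), "cam_to_world" (4x4, takes a point from camera to world coordinates). Camera axes: x right, y down, z forward; pixel columns grow to the right and rows downward; lengths in m; the calibration is good to about 2 mm. A picture is of the moment at which its call begins. camera_params takes no time and is no camera call.
- job.close_job(): hands the job in, once; it reports no verdict.
Trained networks look in the newest picture that a camera, given by its name, has taken for a name from the list of things; names that differ only in an ending like _2 or _b are one class to them, and where a whole thing is asked for, a point or a joint stands for the part that bears it (a point fixed in the world has none). Each returns a list of dicts, best first, with "conf" (0 to 1); they miss things now and then, are a little off and sometimes report something else, mostly with a low value. They report only what shows in the picture. A call takes as long as a camera call.
- nets.boxes_of(camera, label): "centre" ([x, y, z] in m, in world coordinates, good to about 4 mm: the middle of the surface that is visible of it).
- nets.place_of(camera, label): "centre" ([x, y, z] in m, in world coordinates, good to about 4 mm: a listed point, or the origin of a listed thing).
The state is a dict: "time": time; "joint_positions": joint angles; "qd": joint speeds; "joint_torque": joint torques, N m; "position": TCP position; "tool_rot": TCP orientation; "ft_force": force on the tool from outside, world axes, zero at the start; "torque": the same for the moment, N m; "grip_width": opening from 0.0 (shut) to 1.0 (fully open).
Only numpy, scipy, OpenCV 4.12 (cv2) and the standard library are available. Lean on these libraries where they do the work, as an engineer would, in place of code of your own. Each camera call takes 0.05 s, during which the arm holds its last target.

## Working session

There is one attempt and no reset: what is moved stays moved. The work goes in short steps, Python scripts to look and compute and a shell command to move; the robot and the scene stay as the last step left them, time stands still between calls to the robot, and variables do not carry over. Pictures are saved under pics/ and viewed, and the job is handed in when it is done.

```bash
ls; mkdir -p pics
python3 - <<'E'
from bench import readout, viewer, job, nets, ctrl
import cv2, numpy as np
s=readout.get_state(); print(s); print(ctrl.finger_overhang)
for n in ["top","side"]:
    im,d=viewer.get_image(n); cv2.imwrite(f"pics/{n}0.png",im[:,:,::-1]); p=viewer.camera_params(n); print(n,p)
    for l in ["tray","tray_grip","tray_corner","tub","square","corner","end_fence","side_fence","sinker1_mid","spool","jar","mug","tape","pliers","screwdriver"]:
        r=nets.place_of(n,l); print(l,[(np.round(x["centre"],3).tolist(),round(x["conf"],2)) for x in r[:4]])
print(readout.get_state()["time"])
E
```

```text
pics
{'time': 0.0, 'joint_positions': array([ 1.17408805,  0.32178255, -0.07011136,  1.45169802,  0.02261564,
        1.37078203, -0.0568959 ]), 'qd': array([-0.00078517,  0.00074374, -0.00014151, -0.00096923,  0.00078342,
        0.00056454,  0.00078801]), 'joint_torque': array([-2.17192942e-04, -4.91294825e+01, -4.04057242e-01, -3.12525415e+01,
       -6.37814845e-02,  4.38063231e-02,  1.86629118e-04]), 'position': array([ 0.25932796, -0.59544043,  0.23247642]), 'tool_rot': array([ 0.90243428,  1.37768108, -0.90088599]), 'ft_force': array([ 0.74830308, -0.23858257, -0.43312532]), 'torque': array([-0.05484959,  0.06248791,  0.04713489]), 'grip_width': 0.9988871824558737}
0.011
top {'K': array([[436.46128568,   0.        , 259.88853835],
       [  0.        , 436.46128568, 196.72202595],
       [  0.        ,   0.        ,   1.        ]]), 'cam_to_world': array([[-1.72378743e-02, -9.76581013e-01,  2.14458344e-01,
         2.77222251e-01],
       [-9.99851120e-01,  1.70020286e-02, -2.94439299e-03,
        -4.24886436e-03],
       [-7.70788601e-04, -2.14477170e-01, -9.76728698e-01,
   
[... 1479 characters left out ...]
([0.539, 0.245, 0.012], 0.62)]
tub [([0.519, -0.1, 0.004], 0.85), ([0.488, -0.362, 0.038], 0.32)]
square [([0.496, 0.31, 0.001], 0.58)]
corner [([0.329, -0.352, -0.0], 0.21), ([0.728, -0.029, -0.0], 0.19)]
end_fence [([0.424, 0.239, 0.014], 0.79)]
side_fence [([0.537, 0.246, 0.01], 0.7)]
sinker1_mid []
spool [([0.681, -0.131, 0.004], 0.52)]
jar [([0.727, -0.031, -0.003], 0.81)]
mug [([0.264, 0.37, 0.003], 0.89)]
tape [([0.544, -0.301, 0.011], 0.57), ([0.355, -0.16, 0.002], 0.53)]
pliers [([0.427, 0.238, 0.018], 0.6), ([0.328, -0.351, -0.002], 0.53)]
screwdriver [([0.526, -0.33, -0.001], 0.57), ([0.748, 0.141, 0.001], 0.52), ([0.358, -0.163, -0.001], 0.48), ([0.492, -0.363, 0.036], 0.45)]
1.6
```

View pics/top0.png

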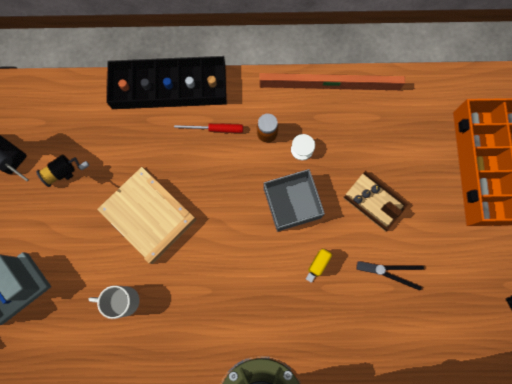

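View pics/side0.png

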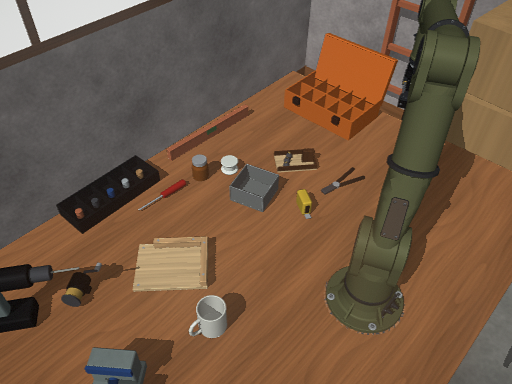

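```bash
python3 - <<'E'
from bench import readout, viewer, job, nets, ctrl
print([a for a in dir(ctrl) if a[0]!='_'])
import cv2, numpy as np
from scipy.spatial.transform import Rotation as R
print(R.from_rotvec(readout.get_state()["tool_rot"]).as_matrix().round(3))
for n,b in [("top",(340,165,90,70)),("top",(90,160,110,110)),("top",(255,160,80,80))]:
    im=cv2.imread(f"pics/{n}0.png"); x,y,w,h=b
    cv2.imwrite(f"pics/c{x}.png",cv2.resize(im[y:y+h,x:x+w],None,fx=5,fy=5,interpolation=cv2.INTER_CUBIC))
E
cat > h.py <<'E'
from bench import readout, viewer, job, nets, ctrl
import cv2, numpy as np
from scipy.spatial.transform import Rotation as R
def cloud(n):
    im,d=viewer.get_image(n); p=viewer.camera_params(n); K=p["K"];T=p["cam_to_world"]
    v,u=np.mgrid[:384,:512]
    P=np.stack([(u-K[0,2])*d/K[0,0],(v-K[1,2])*d/K[1,1],d],-1)@T[:3,:3].T+T[:3,3]
    P[d==0]=np.nan
    return im,d,P
E
python3 - <<'E'
from h import *
for n in ["top","side"]:
    im,d,P=cloud(n)
    np.savez(f"c_{n}.npz",im=im,P=P)
    def rect(c,r,zl,zh):
        m=(np.hypot(P[...,0]-c[0],P[...,1]-c[1])<r)&(P[...,2]>zl)&(P[...,2]<zh)
        q=P[m]; rr=cv2.minAreaRect((q[:,:2]*1000).astype(np.float32)); return len(q),np.round(rr[0],1),np.round(rr[1],1),round(rr[2],1),q[:,2].mean().round(4)
    print(n,"tray walls",rect((.525,-.33),.1,.017,.030),"tray all",rect((.525,-.33),.1,.003,.030),"grip",rect((.495,-.36),.05,.05,.07))
    print("board",rect((.497,.311),.15,.006,.06),"fences",rect((.497,.311),.16,.032,.05),"boardtop",rect((.497,.311),.15,.008,.017))
    print("tub rim",rect((.52,-.10),.11,.06,.08))
E
```

```text
['MotionError', 'finger_overhang']
[[-0.     0.917  0.399]
 [-0.     0.399 -0.917]
 [-1.    -0.     0.   ]]
top tray walls (563, array([ 523. , -328.5]), array([150.2,  99. ]), 48.4, np.float64(0.0236)) tray all (2022, array([ 524.8, -329.7]), array([194.2, 194.8]), 13.5, np.float64(0.0117)) grip (128, array([ 492.2, -362.8]), array([43.3, 19.3]), 49.8, np.float64(0.0598))
board (4837, array([493.5, 306.4]), array([278.5, 278.3]), 15.6, np.float64(0.018)) fences (896, array([479.4, 291.8]), array([171.7, 168.9]), 45.3, np.float64(0.0404)) boardtop (3609, array([516.6, 299.1]), array([232.9, 212.6]), 45.7, np.float64(0.0127))
tub rim (377, array([523.2, -96.2]), array([131.6, 130.3]), 16.1, np.float64(0.069))
side tray walls (260, array([ 521.1, -326.8]), array([151. , 103.8]), 48.5, np.float64(0.0232)) tray all (824, array([ 528. , -325.9]), array([190.1, 193.7]), 83.2, np.float64(0.0129)) grip (61, array([ 491.9, -361.4]), array([44.7, 25.3]), 48.2, np.float64(0.0583))
board (3603, array([506.9, 304.4]), array([296.9, 248.1]), 59.3, np.float64(0.0174)) fences (610, array([477.2, 293.2]), array([169.3, 174.4]), 45.7, np.float64(0.0397)) boardtop (2585, array([492.4, 308.5]), array([275.7, 230.5]), 63.5, np.float64(0.0122))
tub rim (301, array([522.1, -95.8]), array([132.2, 138.8]), 15.8, np.float64(0.067))
```

```bash
sleep 1
cat >> h.py <<'E'
def delta(pos,Rt=None,ref=None):
    s=readout.get_state(); p=np.array(s["position"]);M=R.from_rotvec(s["tool_rot"])
    if ref is not None: p=np.array(ref[0]);M=ref[1]
    print("t",round(s["time"],2),"pos",p.round(4),"F",s["ft_force"].round(1),"w",round(s["grip_width"],3))
    print("linear",(M.inv().apply(np.array(pos)-p)).round(4))
    if Rt is not None: print("twist",np.degrees((M.inv()*Rt).as_rotvec()).round(2))
def trayR(yaw,tilt=0):
    """tool rotation when tray has yaw (deg) and open end tipped down by tilt; tool x=-tray z, tool z=tray y"""
    T=R.from_euler('z',yaw,degrees=True)*R.from_euler('y',-tilt,degrees=True)
    X,Y,Z=T.as_matrix().T
    return R.from_matrix(np.stack([-Z,np.cross(Y,-Z),Y],1))
E
python3 - <<'E'
from h import *
delta([.492,-.3628,.16],trayR(-131.6))
E
```

```text
t 1.7 pos [ 0.2596 -0.5959  0.2336] F [-1.   0.4  0.2] w 1.002
linear [ 0.0736  0.3062 -0.1209]
twist [-24.86   0.     0.  ]
```

View pics/c340.png

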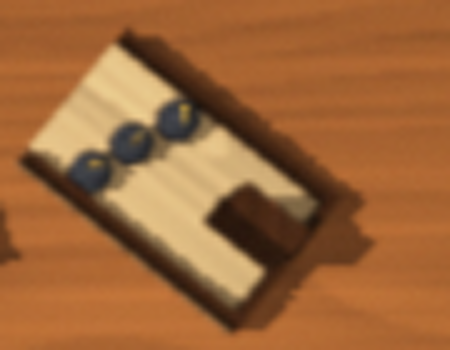

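```bash
python3 -m creep '[{"linear":[0.009,0.038,-0.015],"twist":[-3,0,0],"fingers":0.1},{"linear":[0.018,0.077,-0.03],"twist":[-6,0,0],"fingers":0.1},{"linear":[0.028,0.115,-0.045],"twist":[-9,0,0],"fingers":0.1},{"linear":[0.037,0.153,-0.06],"twist":[-12,0,0],"fingers":0.1},{"linear":[0.046,0.191,-0.076],"twist":[-15,0,0],"fingers":0.1},{"linear":[0.055,0.230,-0.091],"twist":[-18,0,0],"fingers":0.1},{"linear":[0.064,0.268,-0.106],"twist":[-22,0,0],"fingers":0.1},{"linear":[0.0736,0.3062,-0.1209],"twist":[-24.86,0,0],"fingers":0.1}]' 60
python3 - <<'E'
from h import *
delta([.492,-.3628,.10],trayR(-131.6))
print(readout.get_state()["joint_positions"].round(2))
E
```

```text
time: 2.37
position: [0.4904, -0.3641, 0.161]
tool_rot: [0.565, 1.495, -0.566]
ft_force: [1.1, -1.4, 0.3]
grip_width: 0.494
t 2.37 pos [ 0.4904 -0.3641  0.161 ] F [ 1.1 -1.4  0.3] w 0.494
linear [0.061  0.0021 0.0002]
twist [0.17 0.06 0.01]
[ 0.84  0.3  -0.3   1.64  0.09  1.22 -0.2 ]
```

```bash
python3 -m creep '[{"linear":[0.03,0.001,0],"twist":[0,0,0],"fingers":0.1},{"linear":[0.06,0.002,0],"twist":[0,0,0],"fingers":0.1},{"linear":[0.06,0.002,0],"twist":[0,0,0],"fingers":0.1},{"linear":[0.06,0.002,0],"twist":[0,0,0],"fingers":0.1}]'
python3 - <<'E'
from h import *
delta([.492,-.3628,.033],trayR(-131.6))
for n in ["top","side"]:
    im,d,P=cloud(n); cv2.imwrite(f"pics/{n}1.png",cv2.resize(im[100:260,230:450,::-1],None,fx=3,fy=3))
E
```

```text
time: 2.7
position: [0.4892, -0.3636, 0.0996]
tool_rot: [0.569, 1.499, -0.568]
ft_force: [-0.4, -0.4, 1.2]
grip_width: 0.452
t 2.7 pos [ 0.4892 -0.3636  0.0996] F [-0.4 -0.4  1.2] w 0.452
linear [0.0665 0.0025 0.0018]
twist [-0.02 -0.22  0.03]
```

View pics/side1.png

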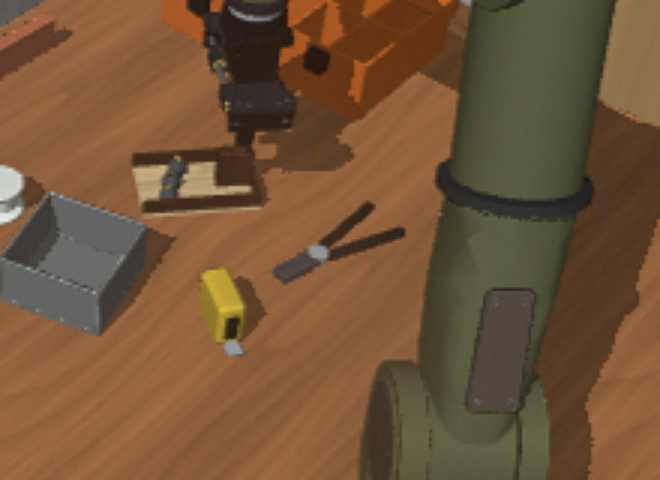

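View pics/top1.png

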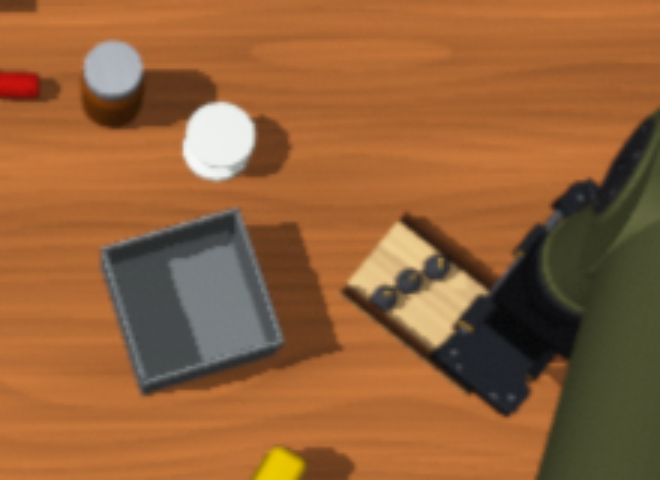

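```bash
python3 -m creep '[{"linear":[0.025,0.002,0.001],"twist":[0,0,0],"fingers":0.1},{"linear":[0.045,0.002,0.001],"twist":[0,0,0],"fingers":0.1},{"linear":[0.0665,0.002,0.001],"twist":[0,0,0],"fingers":0.1},{"linear":[0.0665,0.002,0.001],"twist":[0,0,0],"fingers":0.1},{"linear":[0.0665,0.002,0.001],"twist":[0,0,0],"fingers":0.1}]' 
python3 -m creep '[{"linear":[0,0,0],"twist":[0,0,0],"fingers":1},{"linear":[0,0,0],"twist":[0,0,0],"fingers":1},{"linear":[0,0,0],"twist":[0,0,0],"fingers":1},{"linear":[0,0,0],"twist":[0,0,0],"fingers":1},{"linear":[0,0,0],"twist":[0,0,0],"fingers":1},{"linear":[0,0,0],"twist":[0,0,0],"fingers":1}]' 60
python3 - <<'E'
from h import *
delta([.492,-.3628,.033],trayR(-131.6))
E
```

```text
time: 3.22
position: [0.4926, -0.3642, 0.0355]
tool_rot: [0.569, 1.494, -0.569]
ft_force: [-0.4, 0.1, 0.6]
grip_width: 0.451
time: 3.72
position: [0.4931, -0.3636, 0.0356]
tool_rot: [0.567, 1.494, -0.568]
ft_force: [-1.1, 0.3, 6.4]
grip_width: 0.199
t 3.72 pos [ 0.4931 -0.3636  0.0356] F [-1.1  0.3  6.4] w 0.199
linear [ 0.0026 -0.0001 -0.0014]
twist [0.01 0.08 0.01]
```

```bash
python3 -m creep '[{"linear":[-0.005,0,0],"twist":[0,0,0],"fingers":1},{"linear":[-0.015,0,0],"twist":[0,0,0],"fingers":1},{"linear":[-0.03,0,0],"twist":[0,0,0],"fingers":1},{"linear":[-0.05,0,0],"twist":[0,0,0],"fingers":1},{"linear":[-0.075,0,0],"twist":[0,0,0],"fingers":1},{"linear":[-0.1,0,0],"twist":[0,0,0],"fingers":1},{"linear":[-0.125,0,0],"twist":[0,0,0],"fingers":1},{"linear":[-0.14,0,0],"twist":[0,0,0],"fingers":1}]'
python3 - <<'E'
from h import *
for n in ["top","side"]:
    im,d,P=cloud(n); cv2.imwrite(f"pics/{n}2.png",cv2.resize(im[70:260,230:450,::-1],None,fx=3,fy=3))
    np.savez(f"c_{n}2.npz",im=im,P=P)
delta([.492,-.3628,.033],trayR(-131.6))
E
```

```text
time: 4.38
position: [0.4932, -0.3636, 0.1774]
tool_rot: [0.567, 1.493, -0.568]
ft_force: [0.9, -0.5, -3.9]
grip_width: 0.203
t 4.48 pos [ 0.4942 -0.3642  0.1779] F [-0.   0.9 -3.8] w 0.2
linear [ 0.1448 -0.0004 -0.0034]
twist [-0.    0.34 -0.02]
```

View pics/side2.png

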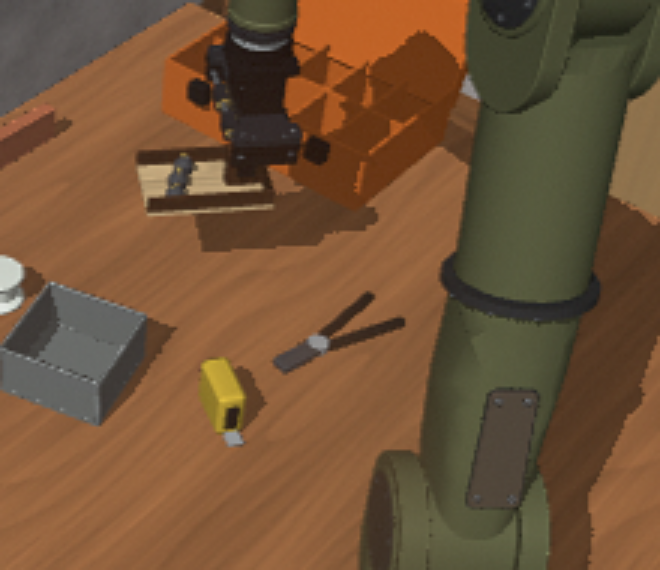

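View pics/top2.png

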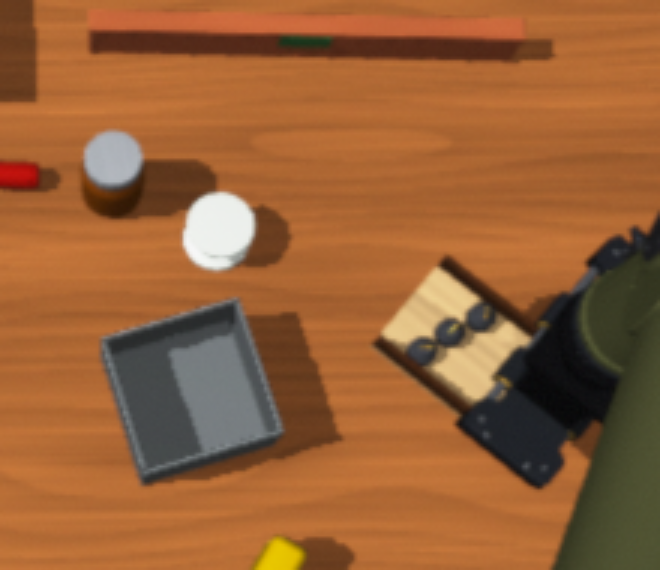

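```bash
cat >> h.py <<'E'
LOC=np.array([.046,0,.0356])
def pour(edge,yaw,tilt,ref=None):
    T=R.from_euler('z',yaw,degrees=True)*R.from_euler('y',-tilt,degrees=True)
    pos=np.array(edge)+T.apply(LOC-np.array([-.075,0,0]))
    print("tcp target",pos.round(3)); delta(pos,trayR(yaw,tilt),ref); return pos
E
python3 - <<'E'
from h import *
z=np.load("c_top2.npz");P=z["P"];im=z["im"].astype(int)
m=(P[...,2]>.13)&(P[...,2]<.165)&(im[...,0]>150)&(im[...,1]>120)&(np.hypot(P[...,0]-.54,P[...,1]+.31)<.08)
q=P[m];c=q.mean(0);n=np.linalg.svd(q-c)[2][2];n*=np.sign(n[2]);print(len(q),c.round(3),n.round(3))
xh=np.array([np.cos(np.radians(-131.6)),np.sin(np.radians(-131.6)),0]);print("pitch deg toward +x",np.degrees(n@xh).round(2),"roll",np.degrees(n@np.cross([0,0,1],xh)).round(2))
e=np.array([.5267,-.131,.085])
pour(e+[0,0,.07],-84,10)
pour(e,-84,50)
E
```

```text
825 [ 0.545 -0.311  0.148] [0.006 0.001 1.   ]
pitch deg toward +x -0.26 roll 0.2
tcp target [ 0.539 -0.243  0.211]
t 4.48 pos [ 0.4942 -0.3642  0.1779] F [-0.   0.9 -3.8] w 0.2
linear [-0.0335  0.1198 -0.0469]
twist [-47.51  -3.83  -9.3 ]
tcp target [ 0.532 -0.181  0.201]
t 4.48 pos [ 0.4942 -0.3642  0.1779] F [-0.   0.9 -3.8] w 0.2
linear [-0.0232  0.1619 -0.0931]
twist [-44.61 -20.43 -46.9 ]
```

Run:
```python
from h import *
e=np.array([.5267,-.131,.085])
pour(e+[0,0,.07],-84,0)
```

```text
tcp target [ 0.539 -0.251  0.191]
t 4.48 pos [ 0.4942 -0.3642  0.1779] F [-0.   0.9 -3.8] w 0.2
linear [-0.0129  0.1144 -0.0411]
twist [-47.6    0.33   0.12]
```

```bash
python3 -m creep '[{"linear":[-0.001,0.007,-0.002],"twist":[-3,0,0],"fingers":1},{"linear":[-0.002,0.018,-0.006],"twist":[-8,0,0],"fingers":1},{"linear":[-0.004,0.035,-0.012],"twist":[-14,0,0],"fingers":1},{"linear":[-0.006,0.053,-0.019],"twist":[-21,0,0],"fingers":1},{"linear":[-0.008,0.072,-0.026],"twist":[-28,0,0],"fingers":1},{"linear":[-0.010,0.09,-0.032],"twist":[-35,0,0],"fingers":1},{"linear":[-0.012,0.105,-0.038],"twist":[-42,0,0],"fingers":1},{"linear":[-0.013,0.1144,-0.041],"twist":[-47.6,0.3,0],"fingers":1}]' 
python3 -m creep '[{"linear":[0,0,0],"twist":[0,0,0],"fingers":1},{"linear":[0,0,0],"twist":[0,0,0],"fingers":1}]'
python3 - <<'E'
from h import *
for n in ["top"]:
    im,d,P=cloud(n); cv2.imwrite(f"pics/{n}3.png",cv2.resize(im[70:260,230:450,::-1],None,fx=3,fy=3))
print(readout.get_state()["joint_positions"].round(2))
e=np.array([.5267,-.131,.085])
pour(e+[0,0,.03],-84,20)
pour(e+[0,0,.03],-84,30)
pour(e+[0,0,.0],-84,50)
E
```

```text
time: 5.15
position: [0.5377, -0.2473, 0.1857]
tool_rot: [-0.086, 1.576, 0.093]
ft_force: [0.2, 0.2, -3.6]
grip_width: 0.2
time: 5.32
position: [0.5373, -0.25, 0.1859]
tool_rot: [-0.079, 1.576, 0.083]
ft_force: [-0.3, -0.9, -3.1]
grip_width: 0.205
[ 0.79  0.27 -0.47  1.64  0.13  1.27  0.4 ]
tcp target [ 0.537 -0.232  0.19 ]
t 5.37 pos [ 0.5369 -0.2513  0.186 ] F [ 0.5 -1.2 -3.9] w 0.203
linear [-0.0038  0.0192  0.0023]
twist [ -0.12  -0.41 -20.13]
tcp target [ 0.536 -0.218  0.206]
t 5.37 pos [ 0.5369 -0.2513  0.186 ] F [ 0.5 -1.2 -3.9] w 0.203
linear [-0.0202  0.0337  0.0022]
twist [ -0.09  -0.42 -30.13]
tcp target [ 0.532 -0.181  0.201]
t 5.37 pos [ 0.5369 -0.2513  0.186 ] F [ 0.5 -1.2 -3.9] w 0.203
linear [-0.0144  0.0702  0.0021]
twist [-1.000e-02 -4.400e-01 -5.013e+01]
```

View pics/top3.png

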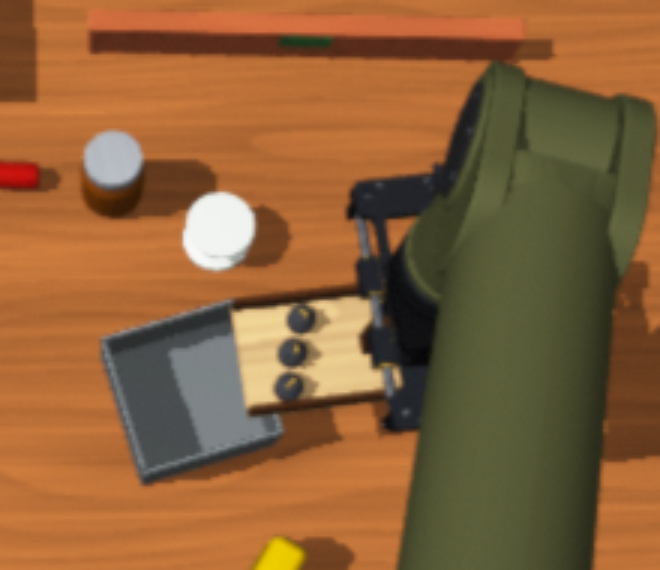

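Run:
```python
from h import *
e=np.array([.5267,-.131,.085])
for t,o in [(4,.06),(9,.045),(15,.03),(21,.017),(27,.008),(33,.003),(39,0),(45,0),(52,0)]:
    print(t);pour(e+[0,0,o],-84,t)
```

```text
4
tcp target [ 0.539 -0.249  0.189]
t 5.37 pos [ 0.5369 -0.2513  0.186 ] F [ 0.5 -1.2 -3.9] w 0.203
linear [-0.0029  0.0025  0.0024]
twist [-0.18 -0.39 -4.13]
9
tcp target [ 0.539 -0.244  0.184]
t 5.37 pos [ 0.5369 -0.2513  0.186 ] F [ 0.5 -1.2 -3.9] w 0.203
linear [0.0019 0.0067 0.0024]
twist [-0.16 -0.4  -9.13]
15
tcp target [ 0.538 -0.238  0.181]
t 5.37 pos [ 0.5369 -0.2513  0.186 ] F [ 0.5 -1.2 -3.9] w 0.203
linear [0.0053 0.013  0.0024]
twist [ -0.14  -0.4  -15.13]
21
tcp target [ 0.537 -0.231  0.179]
t 5.37 pos [ 0.5369 -0.2513  0.186 ] F [ 0.5 -1.2 -3.9] w 0.203
linear [0.0075 0.0205 0.0024]
twist [ -0.12  -0.41 -21.13]
27
tcp target [ 0.536 -0.222  0.18 ]
t 5.37 pos [ 0.5369 -0.2513  0.186 ] F [ 0.5 -1.2 -3.9] w 0.203
linear [0.0064 0.029  0.0024]
twist [ -0.1   -0.42 -27.13]
33
tcp target [ 0.535 -0.213  0.184]
t 5.37 pos [ 0.5369 -0.2513  0.186 ] F [ 0.5 -1.2 -3.9] w 0.203
linear [0.0023 0.0386 0.0023]
twist [ -0.08  -0.43 -33.13]
39
tcp target [ 0.534 -0.202  0.189]
t 5.37 pos [ 0.5369 -0.2513  0.186 ] F [ 0.5 -1.2 -3.9] w 0.203
linear [-0.0027  0.0491  0.0022]
twist [ -0.05  -0.43 -39.13]
45
tcp target [ 0.533 -0.191  0.196]
t 5.37 pos [ 0.5369 -0.2513  0.186 ] F [ 0.5 -1.2 -3.9] w 0.203
linear [-0.0096  0.0603  0.0021]
twist [-3.000e-02 -4.400e-01 -4.513e+01]
52
tcp target [ 0.532 -0.177  0.202]
t 5.37 pos [ 0.5369 -0.2513  0.186 ] F [ 0.5 -1.2 -3.9] w 0.203
linear [-0.0161  0.0743  0.0021]
twist [ -0.    -0.44 -52.13]
```

```bash
python3 -m creep '[{"linear":[-0.002,0.003,0.002],"twist":[0,0,-4],"fingers":1},{"linear":[0.002,0.007,0.002],"twist":[0,0,-9],"fingers":1},{"linear":[0.005,0.013,0.002],"twist":[0,0,-15],"fingers":1},{"linear":[0.0075,0.0205,0.002],"twist":[0,0,-21],"fingers":1},{"linear":[0.0065,0.029,0.002],"twist":[0,0,-27],"fingers":1},{"linear":[0.002,0.0385,0.002],"twist":[0,0,-33],"fingers":1},{"linear":[-0.003,0.049,0.002],"twist":[0,0,-39],"fingers":1},{"linear":[-0.0095,0.06,0.002],"twist":[0,0,-45],"fingers":1}]'
python3 - <<'E'
from h import *
for n in ["top","side"]:
    im,d,P=cloud(n); cv2.imwrite(f"pics/{n}4.png",cv2.resize(im[70:260,200:420,::-1],None,fx=3,fy=3))
print(readout.get_state()["joint_positions"].round(2))
pour([.5267,-.131,.085],-84,45)
pour([.5267,-.131,.085],-84,53)
E
```

```text
time: 6.03
position: [0.5331, -0.1912, 0.1974]
tool_rot: [-0.687, 1.442, -0.537]
ft_force: [-0.5, 0.1, -4.5]
grip_width: 0.204
[ 0.34  0.19 -0.57  1.94  0.92  1.31 -0.49]
tcp target [ 0.533 -0.191  0.196]
t 6.13 pos [ 0.5338 -0.1855  0.1943] F [-0.2  0.6 -3.7] w 0.202
linear [ 0.0028 -0.0049 -0.0014]
twist [ 0.55  0.02 -0.24]
tcp target [ 0.531 -0.175  0.203]
t 6.13 pos [ 0.5338 -0.1855  0.1943] F [-0.2  0.6 -3.7] w 0.202
linear [-0.0136  0.0013 -0.0013]
twist [ 0.55  0.06 -8.24]
```

View pics/top4.png

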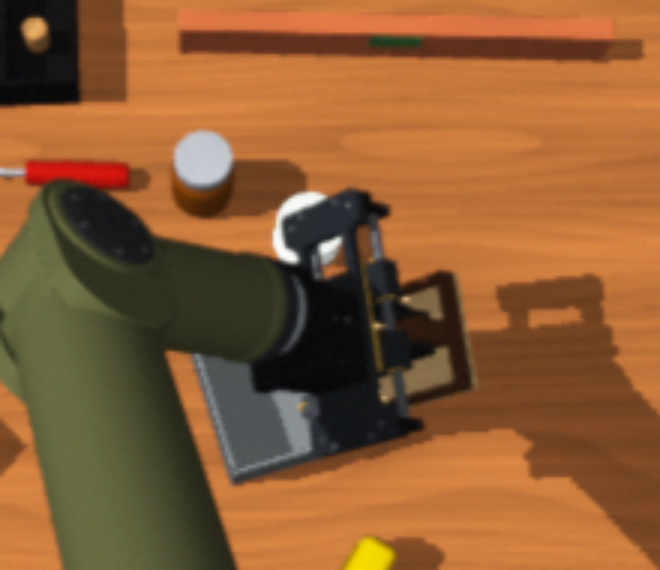

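View pics/side4.png

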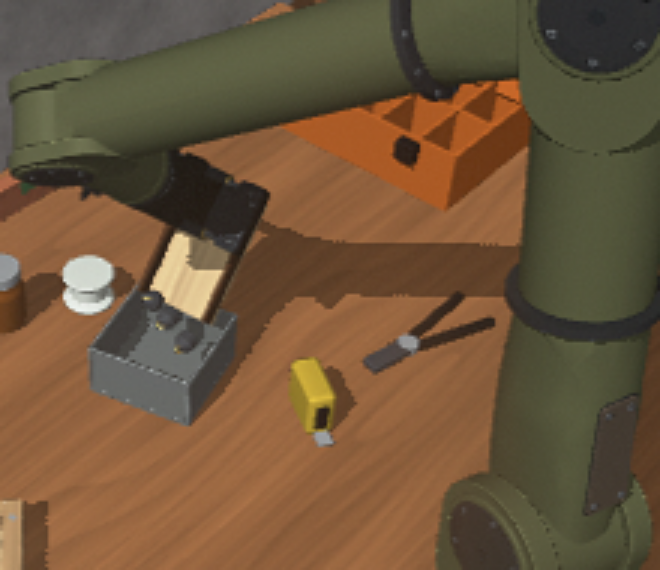

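```bash
python3 -m creep '[{"linear":[-0.003,0,0],"twist":[0,0,-2],"fingers":1},{"linear":[-0.006,0,0],"twist":[0,0,-4],"fingers":1},{"linear":[-0.008,0,0],"twist":[0,0,-5],"fingers":1},{"linear":[-0.008,0,0],"twist":[0,0,-5],"fingers":1},{"linear":[-0.008,0,0],"twist":[0,0,-5],"fingers":1},{"linear":[-0.008,0,0],"twist":[0,0,-5],"fingers":1}]'
python3 - <<'E'
from h import *
im,d,P=cloud("side"); cv2.imwrite(f"pics/side5.png",cv2.resize(im[70:260,200:420,::-1],None,fx=3,fy=3))
for l in ["tub","sinker1_mid"]:
    r=nets.place_of("side",l); print(l,[(np.round(x["centre"],3).tolist(),round(x["conf"],2)) for x in r[:4]])
p=pour([.5267,-.131,.24],-84,0)
E
```

```text
time: 6.63
position: [0.533, -0.1861, 0.2027]
tool_rot: [-0.751, 1.421, -0.599]
ft_force: [-0.1, -0.4, -2.2]
grip_width: 0.199
tub [([0.521, -0.097, 0.002], 0.59), ([0.73, -0.032, -0.0], 0.24), ([0.33, -0.351, -0.001], 0.21)]
sinker1_mid [([0.538, 0.244, 0.01], 0.7)]
tcp target [ 0.539 -0.251  0.276]
t 6.78 pos [ 0.533  -0.1857  0.2029] F [ 0.   0.4 -3.3] w 0.203
linear [ 0.0035 -0.0981 -0.0008]
twist [ 2.000e-02 -2.500e-01  4.987e+01]
```

View pics/side5.png

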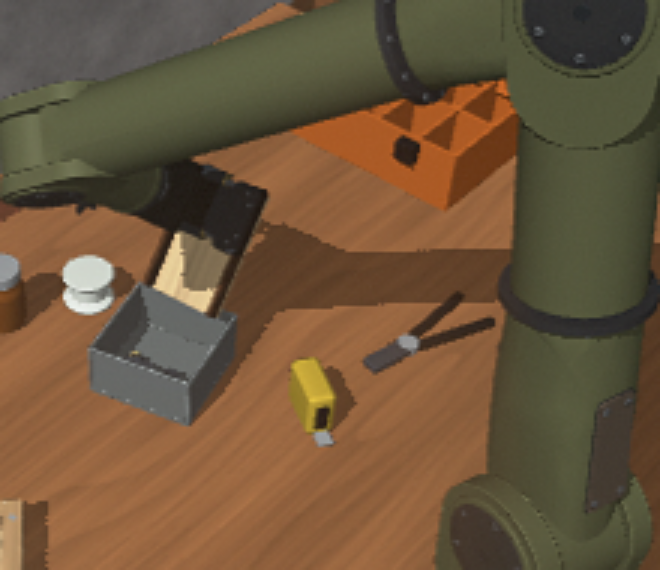

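```bash
python3 -m creep '[{"linear":[0,-0.014,0],"twist":[0,0,3],"fingers":1},{"linear":[0,-0.03,0],"twist":[0,0,8],"fingers":1},{"linear":[0,-0.05,0],"twist":[0,0,15],"fingers":1},{"linear":[0,-0.07,0],"twist":[0,0,22],"fingers":1},{"linear":[0.001,-0.085,0],"twist":[0,0,29],"fingers":1},{"linear":[0.002,-0.095,0],"twist":[0,0,36],"fingers":1},{"linear":[0.003,-0.098,0],"twist":[0,0,43],"fingers":1},{"linear":[0.0035,-0.098,-0.001],"twist":[0,0,50],"fingers":1}]'
python3 - <<'E'
from h import *
im,d,P=cloud("top"); cv2.imwrite(f"pics/top6.png",cv2.resize(im[130:260,230:430,::-1],None,fx=3.5,fy=3.5))
print(readout.get_state()["joint_positions"].round(2))
# board home
yaw=-134.6; xh=np.array([np.cos(np.radians(yaw)),np.sin(np.radians(yaw)),0]); yh=np.array([-xh[1],xh[0],0])
corner=np.array([.4791,.2001,.012])
tc=corner-.075*xh-.048*yh; home=tc+LOC[0]*xh+[0,0,LOC[2]]
print("home tcp",home.round(4))
pre=home-.015*xh-.015*yh+[0,0,.10]; print("pre",pre.round(4)); delta(pre,trayR(yaw))
E
```

```text
time: 7.45
position: [0.5396, -0.2528, 0.2785]
tool_rot: [-0.078, 1.57, 0.084]
ft_force: [0.1, -0.2, -4.2]
grip_width: 0.203
[ 0.74  0.22 -0.4   1.51  0.08  1.44  0.44]
home tcp [0.4653 0.2545 0.0476]
pre [0.4651 0.2757 0.1476]
t 7.5 pos [ 0.5377 -0.259   0.2763] F [ 0.6 -7.5 -3.3] w 0.203
linear [ 0.1329  0.5381 -0.0217]
twist [49.97 -0.39 -0.33]
```

View pics/top6.png

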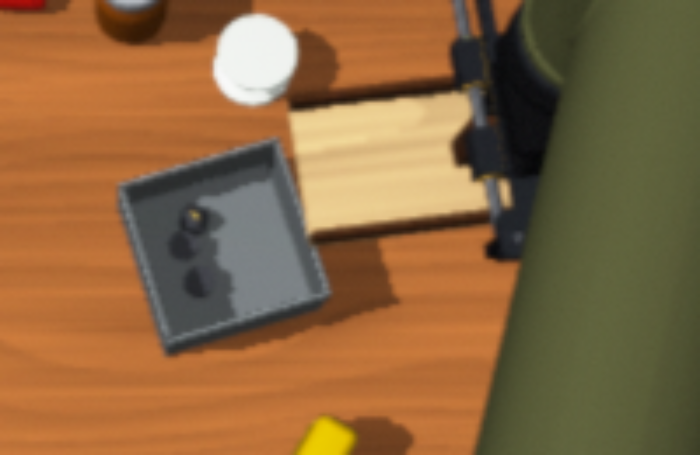

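```bash
python3 -m creep '[{"linear":[0,0.012,0],"twist":[2,0,0],"fingers":1},{"linear":[0,0.034,-0.001],"twist":[5,0,0],"fingers":1},{"linear":[0,0.07,-0.003],"twist":[9,0,0],"fingers":1},{"linear":[0,0.11,-0.005],"twist":[13,0,0],"fingers":1},{"linear":[0,0.15,-0.007],"twist":[17,0,0],"fingers":1},{"linear":[0,0.19,-0.009],"twist":[21,0,0],"fingers":1},{"linear":[0,0.23,-0.01],"twist":[25,0,0],"fingers":1},{"linear":[0,0.27,-0.011],"twist":[29,0,0],"fingers":1}]'
python3 - <<'E'
from h import *
print(readout.get_state()["joint_positions"].round(2))
delta([.4651,.2757,.1476],trayR(-134.6))
E
```

```text
time: 8.17
position: [0.4988, 0.0183, 0.2756]
tool_rot: [0.314, 1.551, -0.321]
ft_force: [0.7, 1.0, -2.3]
grip_width: 0.206
[ 0.49  0.01 -0.58  1.73  0.01  1.41 -0.5 ]
t 8.17 pos [0.4988 0.0183 0.2756] F [ 0.7  1.  -2.3] w 0.206
linear [ 0.1274  0.224  -0.132 ]
twist [21.42 -0.11  0.3 ]
```

```bash
python3 -m creep '[{"linear":[0.006,0.036,-0.018],"twist":[3,0,0],"fingers":1},{"linear":[0.015,0.07,-0.038],"twist":[6,0,0],"fingers":1},{"linear":[0.03,0.105,-0.06],"twist":[9,0,0],"fingers":1},{"linear":[0.05,0.14,-0.082],"twist":[12,0,0],"fingers":1},{"linear":[0.07,0.17,-0.1],"twist":[15,0,0],"fingers":1},{"linear":[0.09,0.195,-0.116],"twist":[18,0,0],"fingers":1},{"linear":[0.112,0.214,-0.127],"twist":[20,0,0],"fingers":1},{"linear":[0.127,0.224,-0.132],"twist":[21.4,0,0.3],"fingers":1}]'
python3 -m creep '[{"linear":[0,0,0],"twist":[0,0,0],"fingers":1},{"linear":[0,0,0],"twist":[0,0,0],"fingers":1}]'
python3 - <<'E'
from h import *
print(readout.get_state()["joint_positions"].round(2))
delta([.4651,.2757,.0576],trayR(-134.6))
for n in ["top","side"]:
    im,d,P=cloud(n); cv2.imwrite(f"pics/{n}7.png",cv2.resize(im[150:320,80:300,::-1],None,fx=3,fy=3)); np.savez(f"c_{n}7.npz",im=im,P=P)
E
```

```text
time: 8.83
position: [0.4625, 0.2785, 0.1475]
tool_rot: [0.605, 1.489, -0.599]
ft_force: [0.1, -0.6, -3.1]
grip_width: 0.202
time: 9.0
position: [0.4643, 0.2745, 0.1485]
tool_rot: [0.605, 1.489, -0.602]
ft_force: [0.2, -0.8, -2.8]
grip_width: 0.202
[ 0.13  0.23 -0.8   1.81  0.17  1.18 -1.49]
t 9.0 pos [0.4643 0.2745 0.1485] F [ 0.2 -0.8 -2.8] w 0.202
linear [0.0909 0.0014 0.0001]
twist [ 0.4  -0.23  0.01]
```

View pics/top7.png

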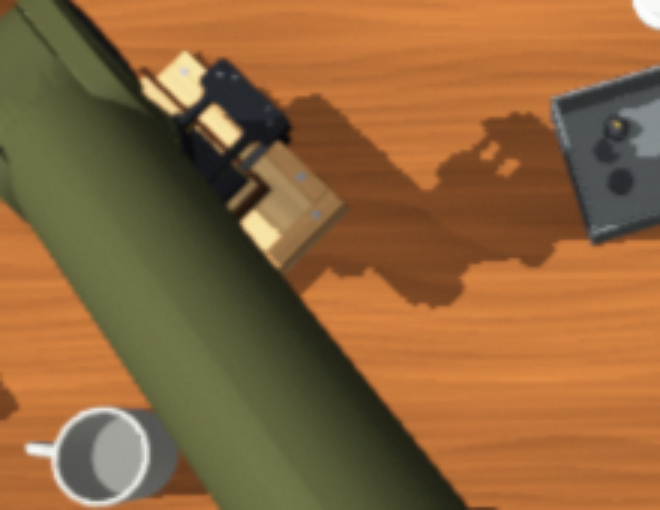

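View pics/side7.png

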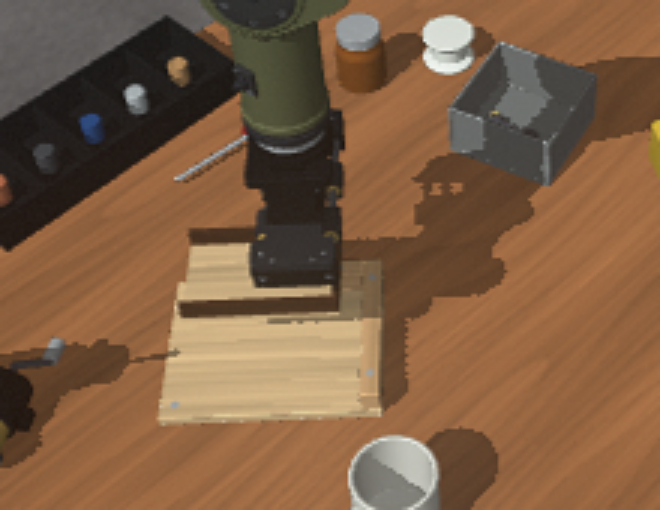

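Run:
```python
from h import *
yaw=np.radians(-134.6)
xh=np.array([np.cos(yaw),np.sin(yaw),0]); yh=np.array([-xh[1],xh[0],0])
z=np.load("c_side7.npz");P=z["P"];im=z["im"].astype(int)
tcp=np.array([.4643,.2745,.1485])
L=(P-tcp)@np.stack([xh,yh,[0,0,1]]).T
inb=(abs(L[...,0]+.046)<.09)&(abs(L[...,1])<.06)
pale=(im.sum(-1)>330)
fl=inb&pale&(P[...,2]>.108)&(P[...,2]<.13)
q=L[fl];c=q.mean(0);n=np.linalg.svd(q-c)[2][2];n*=np.sign(n[2]);print("floor",len(q),c.round(4),np.degrees(n).round(2))
w=inb&(~pale)&(P[...,2]>.127)&(P[...,2]<.145)
q=L[w];print("wall",len(q))
for s in (1,-1):
    qq=q[(q[:,1]*s>.036)&(q[:,0]<-.02)]
    if len(qq)>5: print(s,len(qq),np.degrees(np.arctan(np.polyfit(qq[:,0],qq[:,1],1)[0])).round(2),qq.mean(0).round(4),qq[:,0].min().round(4),np.percentile(qq[:,1],[2,98]).round(4))
```

```text
floor 532 [-0.0756 -0.0041 -0.0287] [-0.32 -0.79 57.29]
wall 337
1 87 -0.53 [-0.0912  0.0426 -0.0137] -0.1217 [0.0384 0.0491]
-1 159 0.08 [-0.0716 -0.0469 -0.0138] -0.12 [-0.051  -0.0409]
```

```bash
python3 -m creep '[{"linear":[0.02,0.001,0],"twist":[0.2,0,0],"fingers":1},{"linear":[0.045,0.001,0],"twist":[0.4,0,0],"fingers":1},{"linear":[0.07,0.001,0],"twist":[0.4,-0.2,0],"fingers":1},{"linear":[0.085,0.001,0],"twist":[0.4,-0.2,0],"fingers":1},{"linear":[0.091,0.001,0],"twist":[0.4,-0.2,0],"fingers":1},{"linear":[0.095,0.001,0],"twist":[0.4,-0.2,0],"fingers":1}]'
python3 -m creep '[{"linear":[0.003,0,0],"twist":[0,0,0],"fingers":1},{"linear":[0.006,0,0],"twist":[0,0,0],"fingers":1},{"linear":[0.006,0,0],"twist":[0,0,0],"fingers":1}]'
python3 - <<'E'
from h import *
delta([.4653,.2545,.0476],trayR(-134.6))
for n in ["top","side"]:
    im,d,P=cloud(n); cv2.imwrite(f"pics/{n}8.png",cv2.resize(im[150:320,80:300,::-1],None,fx=3,fy=3)); np.savez(f"c_{n}8.npz",im=im,P=P)
E
```

```text
time: 9.6
position: [0.467, 0.2748, 0.0546]
tool_rot: [0.615, 1.482, -0.61]
ft_force: [-0.3, 0.7, -2.0]
grip_width: 0.206
time: 9.85
position: [0.4668, 0.2761, 0.0491]
tool_rot: [0.615, 1.482, -0.608]
ft_force: [-0.8, -0.4, -2.5]
grip_width: 0.202
t 9.85 pos [0.4668 0.2761 0.0491] F [-0.8 -0.4 -2.5] w 0.202
linear [ 0.0015 -0.0164  0.0141]
twist [-0.23 -0.07 -0.22]
```

View pics/side8.png

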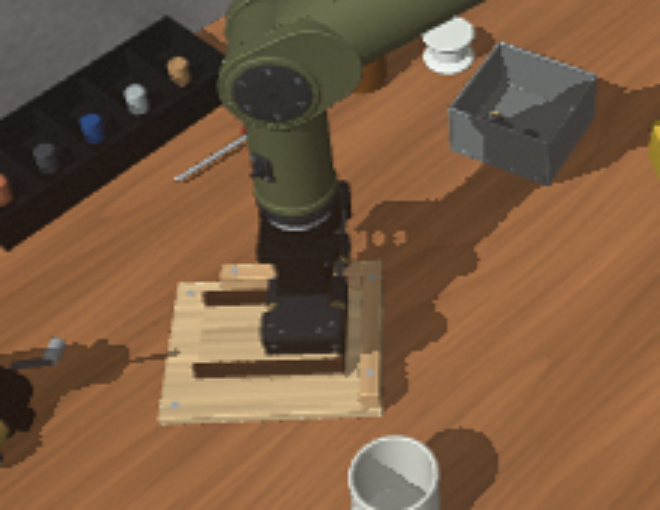

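```bash
python3 -m creep '[{"linear":[0.001,0,0],"twist":[0,0,0],"fingers":1},{"linear":[0.002,0,0],"twist":[0,0,0],"fingers":1},{"linear":[0.002,0,0],"twist":[0,0,0],"fingers":1}]'
python3 -m creep '[{"linear":[0.001,0,0],"twist":[0,0,0],"fingers":1},{"linear":[0.001,0,0],"twist":[0,0,0],"fingers":1},{"linear":[0.001,0,0],"twist":[0,0,0],"fingers":1}]'
```

```text
time: 10.2
position: [0.4667, 0.2764, 0.0476]
tool_rot: [0.614, 1.483, -0.608]
ft_force: [0.3, -1.2, 3.8]
grip_width: 0.202
time: 10.45
position: [0.4667, 0.2764, 0.0475]
tool_rot: [0.614, 1.482, -0.609]
ft_force: [-4.1, -2.5, 12.9]
grip_width: 0.203
```

```bash
python3 -m creep '[{"linear":[-0.001,-0.002,0.002],"twist":[0,0,0],"fingers":1},{"linear":[-0.001,-0.005,0.004],"twist":[0,0,0],"fingers":1},{"linear":[-0.001,-0.008,0.007],"twist":[0,0,0],"fingers":1},{"linear":[-0.001,-0.011,0.01],"twist":[0,0,0],"fingers":1},{"linear":[-0.001,-0.012,0.011],"twist":[0,0,0],"fingers":1},{"linear":[-0.001,-0.012,0.011],"twist":[0,0,0],"fingers":1}]'
cat >> h.py <<'E'
def st(yaw=-134.6):
    s=readout.get_state(); xh=np.array([np.cos(np.radians(yaw)),np.sin(np.radians(yaw)),0]); yh=np.array([-xh[1],xh[0],0])
    f=s["ft_force"]; home=np.array([.4653,.2545,.0476]); d=s["position"]-home
    print("F on tool x,y,z(board):",(f@xh).round(1),(f@yh).round(1),f[2].round(1),"pos rel home mm",(d@xh*1e3).round(1),(d@yh*1e3).round(1),(d[2]*1e3).round(1),"rot",np.degrees((R.from_rotvec(s["tool_rot"]).inv()*trayR(yaw)).as_rotvec()).round(2),"M",s["torque"].round(2))
E
python3 -c "
from h import *
st()"
```

```text
time: 10.95
position: [0.4667, 0.2608, 0.0476]
tool_rot: [0.617, 1.482, -0.606]
ft_force: [0.3, 3.6, 6.8]
grip_width: 0.202
F on tool x,y,z(board): -2.8 -2.3 6.8 pos rel home mm -5.4 -3.4 -0.0 rot [-0.21 -0.09 -0.36] M [ 0.55 -0.1   0.04]
```

Approaching the end fence first, then the side fence, in small steps.

```bash
python3 -m creep '[{"linear":[0,-0.002,0.001],"twist":[0,0,0],"fingers":1},{"linear":[0,-0.004,0.002],"twist":[0,0,0],"fingers":1},{"linear":[0,-0.004,0.002],"twist":[0,0,0],"fingers":1}]'; python3 -c "
from h import *
st()"
python3 -m creep '[{"linear":[0,-0.001,0.001],"twist":[0,0,0],"fingers":1},{"linear":[0,-0.001,0.001],"twist":[0,0,0],"fingers":1},{"linear":[0,-0.001,0.001],"twist":[0,0,0],"fingers":1}]'; python3 -c "
from h import *
st()"
```

```text
time: 11.2
position: [0.4655, 0.2565, 0.0476]
tool_rot: [0.617, 1.482, -0.606]
ft_force: [0.9, 3.6, 5.7]
grip_width: 0.204
F on tool x,y,z(board): -3.2 -1.9 5.7 pos rel home mm -1.6 -1.3 0.0 rot [-0.21 -0.07 -0.39] M [ 0.5  -0.2   0.04]
time: 11.45
position: [0.4655, 0.2554, 0.0476]
tool_rot: [0.617, 1.482, -0.606]
ft_force: [0.6, 4.1, 5.5]
grip_width: 0.204
F on tool x,y,z(board): -3.4 -2.4 5.5 pos rel home mm -0.8 -0.5 0.0 rot [-0.2  -0.09 -0.39] M [ 0.59 -0.18  0.06]
```

```bash
python3 -m creep '[{"linear":[0,-0.001,0.001],"twist":[0,0,0],"fingers":1},{"linear":[0,-0.001,0.001],"twist":[0,0,0],"fingers":1},{"linear":[0,-0.001,0.001],"twist":[0,0,0],"fingers":1}]'; python3 -c "
from h import *
st()"
python3 -m creep '[{"linear":[0,-0.001,0.001],"twist":[0,0,0],"fingers":1},{"linear":[0,-0.001,0.001],"twist":[0,0,0],"fingers":1},{"linear":[0,-0.001,0.001],"twist":[0,0,0],"fingers":1}]'; python3 -c "
from h import *
st()"
```

```text
time: 11.7
position: [0.4653, 0.2546, 0.0477]
tool_rot: [0.617, 1.482, -0.604]
ft_force: [0.5, 5.6, 5.8]
grip_width: 0.204
F on tool x,y,z(board): -4.3 -3.5 5.8 pos rel home mm -0.1 -0.1 0.1 rot [-0.16 -0.12 -0.43] M [ 0.82 -0.14  0.11]
time: 11.95
position: [0.4652, 0.2545, 0.0478]
tool_rot: [0.618, 1.483, -0.602]
ft_force: [0.4, 7.4, 4.6]
grip_width: 0.201
F on tool x,y,z(board): -5.6 -4.9 4.6 pos rel home mm 0.1 -0.1 0.2 rot [-0.12 -0.18 -0.52] M [ 1.34 -0.22  0.11]
```

```bash
python3 -m creep '[{"linear":[0,-0.001,0.001],"twist":[0,0,0],"fingers":1},{"linear":[0,-0.002,0.002],"twist":[0,0,0],"fingers":1},{"linear":[0,-0.002,0.002],"twist":[0,0,0],"fingers":1}]'; python3 -c "
from h import *
st()"
python3 -m creep '[{"linear":[0,0,0],"twist":[0,0,0],"fingers":1},{"linear":[0,0,0],"twist":[0,0,0],"fingers":1},{"linear":[0,0,0],"twist":[0,0,0],"fingers":1},{"linear":[0,0,0],"twist":[0,0,0],"fingers":1}]'; python3 -c "
from h import *
st()"
```

```text
time: 12.2
position: [0.4651, 0.2543, 0.0479]
tool_rot: [0.621, 1.484, -0.598]
ft_force: [0.9, 12.1, 1.4]
grip_width: 0.206
F on tool x,y,z(board): -9.2 -7.8 1.4 pos rel home mm 0.3 0.0 0.3 rot [-0.07 -0.32 -0.74] M [ 2.51 -0.32  0.03]
time: 12.53
position: [0.4651, 0.2543, 0.0479]
tool_rot: [0.62, 1.484, -0.598]
ft_force: [0.7, 12.5, 0.4]
grip_width: 0.204
F on tool x,y,z(board): -9.4 -8.2 0.4 pos rel home mm 0.3 0.0 0.3 rot [-0.06 -0.31 -0.73] M [ 2.44 -0.34  0.06]
```

```bash
python3 -m creep '[{"linear":[0.0005,-0.001,0.001],"twist":[0,0,0],"fingers":1},{"linear":[0.001,-0.002,0.002],"twist":[0,0,0],"fingers":1},{"linear":[0.001,-0.002,0.002],"twist":[0,0,0],"fingers":1},{"linear":[0.001,-0.002,0.002],"twist":[0,0,0],"fingers":1}]'; python3 -c "
from h import *
st()
for n in ['top','side']:
    im,d,P=cloud(n); cv2.imwrite(f'pics/{n}9.png',cv2.resize(im[150:320,80:300,::-1],None,fx=3,fy=3)); np.savez(f'c_{n}9.npz',im=im,P=P)
"
```

```text
time: 12.87
position: [0.4651, 0.2542, 0.0479]
tool_rot: [0.623, 1.484, -0.594]
ft_force: [-0.9, 16.6, 4.3]
grip_width: 0.203
F on tool x,y,z(board): -11.2 -12.3 4.3 pos rel home mm 0.3 0.0 0.3 rot [ 0.01 -0.41 -0.93] M [ 3.29 -0.01 -0.07]
```

View pics/side9.png

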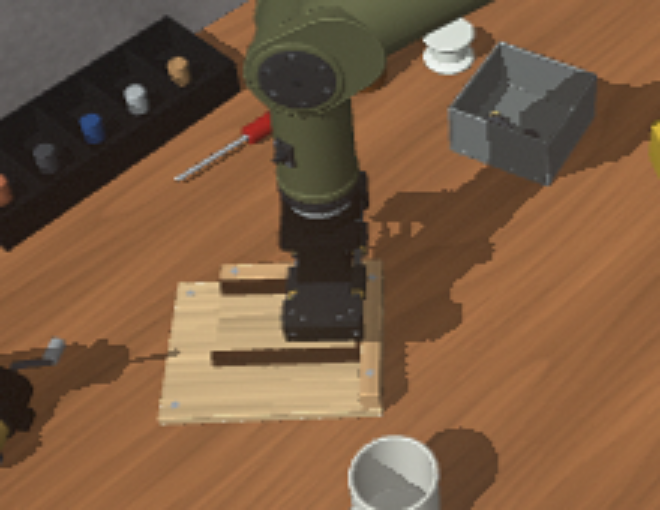

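View pics/top9.png

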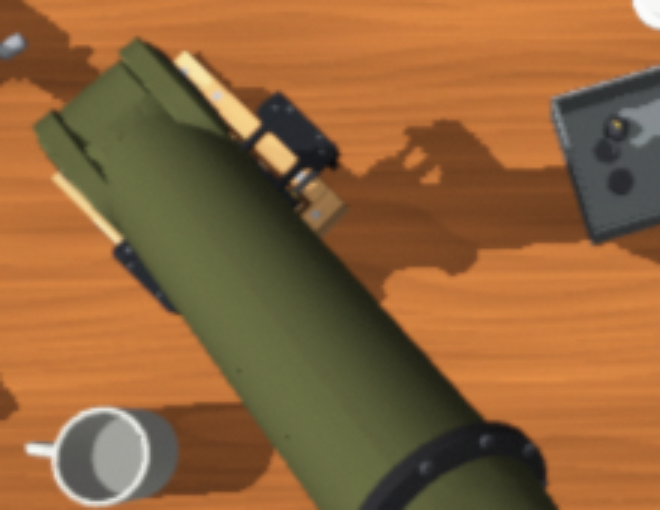

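```bash
cat > m.py <<'E'
from h import *
import sys
def run(f):
    z=np.load(f);P=z["P"];im=z["im"].astype(int)
    yaw=np.radians(-134.6); xh=np.array([np.cos(yaw),np.sin(yaw),0]); yh=np.array([-xh[1],xh[0],0])
    L=(P-np.array([.4791,.2001,.012]))@np.stack([xh,yh,[0,0,1]]).T  # corner frame
    pale=im.sum(-1)>300
    fl=pale&(L[...,0]>-.14)&(L[...,0]<-.015)&(L[...,1]>-.085)&(L[...,1]<-.012)&(L[...,2]<.015)
    q=L[fl];c=q.mean(0);n=np.linalg.svd(q-c)[2][2];n*=np.sign(n[2]);print("floor",len(q),c.round(4),np.degrees(n[:2]).round(2))
    w=(~pale)&(L[...,2]>.017)&(L[...,2]<.032)&(L[...,0]>-.17)&(L[...,0]<-.0)&(L[...,1]<-.085)&(L[...,1]>-.105)
    q=L[w];print("outer wall",len(q),"slope deg",np.degrees(np.arctan(np.polyfit(q[:,0],q[:,1],1)[0])).round(2),"zslope",np.degrees(np.arctan(np.polyfit(q[:,0],q[:,2],1)[0])).round(2),"x",np.percentile(q[:,0],[1,99]).round(4),"y",np.percentile(q[:,1],[2,98]).round(4),"z",q[:,2].mean().round(4))
    b=pale&(L[...,0]>-.14)&(L[...,0]<-.02)&(L[...,1]<-.11)&(L[...,1]>-.14);q=L[b];print("board z",q[:,2].mean().round(4))
run(sys.argv[1])
E
python3 m.py c_side9.npz
```

```text
floor 357 [-0.104  -0.0495  0.0076] [ 0.52 -0.3 ]
outer wall 161 slope deg 0.24 zslope -0.48 x [-0.1477 -0.0024] y [-0.1001 -0.0899] z 0.0234
board z 0.0011
```

```bash
python3 -m creep '[{"linear":[0.0005,-0.001,0.0],"twist":[0,-0.1,-0.4],"fingers":1},{"linear":[0.001,-0.001,0],"twist":[0,-0.3,-0.8],"fingers":1},{"linear":[0.001,-0.001,0],"twist":[0,-0.3,-1],"fingers":1},{"linear":[0.001,-0.001,0],"twist":[0,-0.3,-1],"fingers":1},{"linear":[0.001,-0.001,0],"twist":[0,-0.3,-1],"fingers":1},{"linear":[0.001,-0.001,0],"twist":[0,-0.3,-1],"fingers":1}]'; python3 -c "
from h import *
st()
for n in ['side']:
    im,d,P=cloud(n); np.savez(f'c_{n}10.npz',im=im,P=P)
"; python3 m.py c_side10.npz
```

```text
time: 13.47
position: [0.4652, 0.2544, 0.0476]
tool_rot: [0.61, 1.485, -0.607]
ft_force: [-0.3, 16.8, 6.8]
grip_width: 0.203
F on tool x,y,z(board): -11.8 -12.0 6.8 pos rel home mm 0.2 0.0 -0.0 rot [ 0.01 -0.11 -0.06] M [ 3.69 -0.11 -0.03]
floor 340 [-0.1045 -0.0498  0.0063] [-0.12  0.38]
outer wall 158 slope deg 0.69 zslope -0.35 x [-0.1459 -0.0026] y [-0.0999 -0.0892] z 0.0228
board z 0.0017
```

```bash
python3 -m creep '[{"linear":[0,-0.001,0],"twist":[0,0,-0.1],"fingers":1},{"linear":[0,-0.002,0.001],"twist":[0,0,-0.2],"fingers":1},{"linear":[0,-0.0025,0.001],"twist":[0,-0.1,-0.4],"fingers":1},{"linear":[0,-0.0025,0.001],"twist":[0,-0.1,-0.4],"fingers":1},{"linear":[0,-0.0025,0.001],"twist":[0,-0.1,-0.4],"fingers":1},{"linear":[0,-0.0025,0.001],"twist":[0,-0.1,-0.4],"fingers":1}]'; python3 -c "
from h import *
st()"
```

```text
time: 14.02
position: [0.4652, 0.2543, 0.0476]
tool_rot: [0.608, 1.486, -0.608]
ft_force: [3.9, 21.2, 0.9]
grip_width: 0.201
F on tool x,y,z(board): -17.9 -12.1 0.9 pos rel home mm 0.2 0.0 0.0 rot [ 0.05 -0.09  0.02] M [ 4.94 -0.91 -0.04]
```

```bash
python3 -m creep '[{"linear":[0.0005,0,0.001],"twist":[0,0,0],"fingers":1},{"linear":[0.0005,0.0005,0.0015],"twist":[0,0,0],"fingers":1},{"linear":[0.0005,0.0005,0.0015],"twist":[0,0,0],"fingers":1},{"linear":[0.0005,0.0005,0.0015],"twist":[0,0,0],"fingers":1},{"linear":[0.0005,0.0005,0.0015],"twist":[0,0,0],"fingers":1},{"linear":[0.0005,0.0005,0.0015],"twist":[0,0,0],"fingers":1}]'; python3 -c "
from h import *
st()
for n in ['top','side']:
    im,d,P=cloud(n); np.savez(f'c_{n}11.npz',im=im,P=P);cv2.imwrite(f'pics/{n}11.png',im[:,:,::-1])
st()
"; python3 m.py c_side11.npz
```

```text
time: 14.52
position: [0.4652, 0.2543, 0.0476]
tool_rot: [0.607, 1.488, -0.608]
ft_force: [-1.5, 22.8, 6.8]
grip_width: 0.204
F on tool x,y,z(board): -15.2 -17.1 6.8 pos rel home mm 0.2 0.1 -0.0 rot [ 0.09 -0.17  0.12] M [ 4.91 -0.02 -0.19]
F on tool x,y,z(board): -14.9 -18.0 7.8 pos rel home mm 0.2 0.0 -0.0 rot [ 0.09 -0.17  0.12] M [ 4.9  -0.01 -0.1 ]
floor 344 [-0.1046 -0.0498  0.0064] [0.05 0.04]
outer wall 152 slope deg 0.58 zslope -0.43 x [-0.1463 -0.0026] y [-0.1002 -0.0895] z 0.0231
board z 0.0025
```

View pics/top11.png

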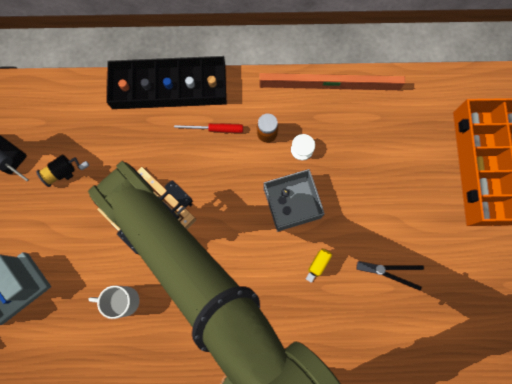

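View pics/side11.png

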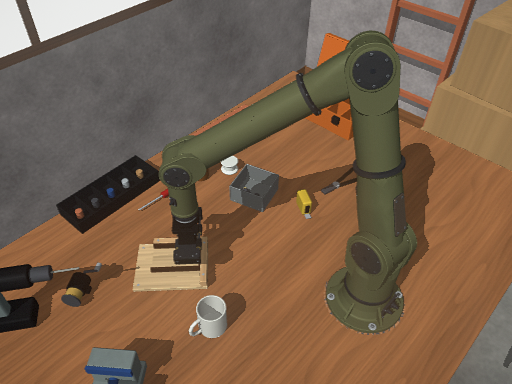

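```bash
python3 -c "
from h import *
print(job.close_job())"
```

```text
the job is handed in; nothing more can be done
None
```

The tray is empty and pressed into the drilling board's corner, still gripped at 60 N. I handed the job in at about 14.6 s; no verdict is reported.

**What I did:** I gripped the tray by its upright grip and tipped it to about 50° over the tub. I then laid it flat on the board and pressed it against both fences.

**Last checks:**
- **Sinkers:** in the camera picture, all three lie in the upright tub; the bystanders look unmoved.
- **Position:** the gripper was within about 0.3 mm of the computed home position. It did not move when I pushed harder, so both fences are in contact.
- **Push:** the tray was pressed with about 15 N towards the end fence, 17–18 N towards the side fence and 7 N down. That is slightly above the suggested 10–15 N. Allowing for the highest friction, I work out at least about 6 N left on the weaker side. I took these forces from the wrist reading; I could not measure the fences directly.
- **Flatness:** the tray floor measured flat to within 0.1°.

**Disagreements:**
- A noisier fit of the outer wall gave a slope of 0.4–0.6° (yaw and pitch). That is well inside the 0.05 rad (2.9°) limit.
- During the press the tray had tipped about 0.5–0.9° with its open end up; I levelled it before handing in.
- The network did not find the sinkers after the pour; its one answer was a false hit at the fence. The sinker check therefore rests on the pictures alone.

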